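# Turn the mirrored paper stops to the left hand

## Robot

A 6-joint arm with a two-finger parallel gripper is mounted at the origin on a cart in front of the work surface, level with it; the furniture and walls round the work are solid. World frame = base frame: x ahead of the robot, y to its left, z up, the work surface at z = 0. Lengths are in mm, angles in rad, forces in N, time in s.
With the tool pointing down it reaches from about 275 to 1000 mm from the base axis. Payload 8.4 kg.
Tool frame: the origin (TCP) lies at the very end of the fingers, on their centre line; the grasp point (between the pads) lies 19 mm behind it; z points along the fingers, y is the direction in which the jaws open and shut (so a half turn about z gives the same grasp; the last joint's range is limited). The gripper opens to 85 mm and grips with 20 to 120 N. Pads are 22 mm wide; open, the fingers measure 114 mm over their backs; the gripper's body (76 mm by 85 mm) begins 54 mm behind the grasp point. The pads swing forward as they close: fully open they stand 13 mm farther back than shut.
Start: joints at [1.292, 0.353, 1.633, -0, 1.155, -0.002], TCP at [170.798, 601.212, 197.981] pointing down, gripper open.
Joint ranges: [-2.63, 2.63], [-0.92, 2.1], [0.06, 2.66], [-1.3, 4.44], [0, 2.69], [-3.02, 3.02]. Speed limits (rad/s): [2.22, 2.22, 2.79, 3.14, 3.14, 3.14].

## Interface

Orientations are given as [roll, pitch, yaw] about the fixed x, y, z axes, in that order (R = Rz(yaw) Ry(pitch) Rx(roll)).
In Python, from rig import sense, grab_frame, get_calibration, sign_off, boxes_of, trace gives the robot as it stands.
- The arm moves only by the tool servo_tool, never from a script. Its argument "rows" is a list of rows, each a list of 3 entries, a list of its own where there are three numbers: the finger opening in mm, from 0 to 85.4, then the shift along the tool's x, y, z in mm, then the turn, a rotation vector about the tool's x, y, z in degrees. A call has 1 to 8 rows; each row shifts and turns the commanded pose from where the row before left it, along the tool's axes as they then stand; what a row does not reach is not made up. A row lasts 1/8 s, in which the tool goes at most 62.5 mm and 10.7 degrees, less where a joint would pass 70% of its speed; a pose out of reach is approached as far as the arm can. A call is refused whole if a number of a shift passes 62.5 or a number of a turn 10.7, either way. A call with a gripper value outside its range is refused whole. The fingers move at their own pace and stop on an object; "force" is the grip in N (left out, the last holds). Time passes only in rows, so rows that do not move let the fingers close. It gives the time, the measured TCP pose, the force and the opening at its end, in the units of the state.
- sense(): the state, without advancing time (a new reading comes with each control period).
- grab_frame(name): name is "scene" or "side" or "wrist"; returns the picture (480x640x3 uint8, blue, green, red); there is no depth.
- get_calibration(name): a dict with "intrinsics" (3x3 intrinsics, pixels), "k1" (the pictures are not rectified: a ray, as slopes to the right and down, at radius r is drawn at 1 + k1 r^2 times it, then the intrinsics apply), "world_to_cam" (4x4, takes a point from world to camera coordinates). Camera axes: x right, y down, z forward; pixel columns grow to the right and rows downward; lengths in mm; the calibration is good to about 2 mm. A picture is of the moment at which its call begins: read the wrist's pose just before it. get_calibration takes no time and is no camera call; for the wrist camera it gives the pose at the moment of the call.
- sign_off(): hands the job in, once; it reports no verdict.
Trained networks look in the newest picture that a camera, given by its name, has taken for a name from the list of things; names that differ only in an ending like _2 or _b are one class to them, and where a whole thing is asked for, a point or a joint stands for the part that bears it (a point fixed in the world has none). Each returns a list of dicts, best first, with "conf" (0 to 1); they miss things now and then, are a little off and sometimes report something else, mostly with a low value. They report only what shows in the picture. A call takes as long as a camera call. They do not tell look-alikes from the thing itself.
- boxes_of(camera, thing): "centre" ([x, y, z] in mm, in the coordinates of the camera as it stood for that picture, good to about 4 mm: the middle of the surface that is visible of it).
- trace(camera, thing): "mask" (480x640 bool, what is visible of it).
The state is a dict: "clock": time; "qpos": joint angles; "qvel": joint speeds; "joint_efforts": joint torques, N m; "eef_pos": TCP position; "tcp_rot": TCP orientation; "contact_force": force on the tool from outside, world axes, zero at the start; "wrist_torque": the same for the moment, N m; "opening": opening from 0.0 (shut) to 1.0 (fully open).
Only numpy, scipy, OpenCV 4.12 (cv2) and the standard library are available. Lean on these libraries where they do the work, as an engineer would, in place of code of your own. Each camera call takes 0.05 s, during which the arm holds its last target. There are 200 camera calls.

## Task

The three aluminium paper stops on the desk must all be left-hand for squaring up the envelopes: standing on one flange with the other upright, the closed end (cheek) is on your left as you look into the open side of the angle. A stop of the wrong hand becomes right when it is rolled a quarter turn over its corner edge onto its other flange: roll over just the wrong ones, roughly where they are, so that they stand flat on the desk, and do not disturb a stop that is already left-hand.

Things in the scene. Friction and masses are not known exactly. Their poses are not given: they have to be found in the camera images.
- stop_1_mid (a point): one of three identical aluminium paper stops, 0.18 kg: an angle 80 mm long, two flanges 50 mm wide, 8 mm thick, square to each other along one long corner edge; one end closed by an 8 mm cheek between the flanges (44 mm out from both outer faces), the other end open. Point: middle of its 80x50x50 mm envelope, 25 mm above the desk. Axes: see stop_2_mid; which stops are mirrored shows only in how they stand
- stop_2_mid (a point): second stop, same shape and size. Axes of each stop: x along the corner edge to the end with the cheek (40 mm from the point); y and z each run along one flange, from the outer corner edge (25 mm before the point in y and in z) to the open side. z up: left-hand, cheek on the left as you look into the open side; y up: mirrored
- stop_3_mid (a point): third stop, same shape, size, point and axes. Each stands loose on one flange, the other upright, at any yaw. Pushed near the top of the upright flange from the open side, it tips over its corner edge (friction with the desk holds the edge) and, past 45 degrees, falls onto its other flange
Mind the look-alikes: they are no part of the job. What is shaped like the part that bears stop_1_mid but pink is not meant. Leave any brown look-alike of the part that bears stop_2_mid alone.

How it is judged (in metres and radians):
At the end, for the whole second after the job is handed in: All three stops stand flat on the desk as left-hand stops (own z axis within 10 degrees of straight up, middle 18 to 32 mm above the desk), at rest, each middle within 150 mm of where it began (angle between each of stop_1_mid, stop_2_mid, stop_3_mid's own z axis and vertical below 0.17 rad and height (world z) of stop_1_mid between 0.018 and 0.032 m and distance of each of stop_1_mid, stop_2_mid, stop_3_mid from where it was at the start of the episode below 0.15 m and linear speed of each of stop_1, stop_2, stop_3 below 0.02 m/s and height (world z) of stop_2_mid between 0.018 and 0.032 m and height (world z) of stop_3_mid between 0.018 and 0.032 m); the robot touches nothing.
It fails at once if the stop that was already left-hand is disturbed (its middle moves by more than 20 mm) (distance of stop_2_mid from where it was at the start of the episode above 0.02 m).
It also fails if it takes over 38 s, if anything falls off the work surface, if the arm or the gripper's body presses on something with over 40 N, if the wrist force passes 120 N, or if a joint passes its speed limit or range.

## Working session

There is one attempt and no reset: what is moved stays moved. The work goes in short steps, Python scripts to look and compute and a tool call to move; the robot and the scene stay as the last step left them, time stands still between calls to the robot, and variables do not carry over. Pictures are saved under pics/ and viewed, about 8 in all and at most 12, crops included, and the job is handed in when it is done.

Besides the shell and the picture viewer there is one more tool, called after "Call:" by a JSON object that holds its "fn" and its "kwargs". servo_tool: Moves the arm, as the interface text tells. Its arguments: {"type":"object","properties":{"rows":{"type":"array","items":{"type":"array"}},"force":{"type":"number"}},"required":["rows"]}

```bash
mkdir -p pics; python3 - <<'E'
from rig import *
import cv2,numpy as np
s=sense();print({k:np.round(v,3).tolist() for k,v in s.items()})
for c in ["scene","side"]:
    im=grab_frame(c);cv2.imwrite(f"pics/{c}0.png",im)
    K=get_calibration(c);T=np.array(K["world_to_cam"]);print(c,np.round(K["intrinsics"],1).tolist(),K["k1"],np.round(T,3).tolist())
    for b in boxes_of(c,"stop_1_mid"):
        p=np.linalg.inv(T)@np.r_[b["centre"],1];print(np.round(p[:3]),round(b["conf"],2))
E
```

```text
{'clock': 0.0, 'qpos': [1.292, 0.354, 1.634, 0.0, 1.155, -0.002], 'qvel': [0.0, -0.002, -0.0, 0.001, -0.002, -0.0], 'joint_efforts': [0.001, -60.523, -34.208, 0.0, 0.009, -0.0], 'eef_pos': [170.66, 600.716, 197.246], 'tcp_rot': [-3.14, -0.0, 2.865], 'contact_force': [0.314, 0.457, 0.729], 'wrist_torque': [-0.009, 0.096, 0.0], 'opening': 0.997}
scene [[462.9, 0.0, 310.1], [0.0, 462.9, 240.1], [0.0, 0.0, 1.0]] -0.08713537907971698 [[0.794, -0.608, -0.017, -389.959], [-0.259, -0.312, -0.914, 143.663], [0.55, 0.73, -0.405, 802.227], [0.0, 0.0, 0.0, 1.0]]
[ 406. -379.   22.] 0.66
[ 496. -261.   24.] 0.63
side [[488.1, 0.0, 323.0], [0.0, 488.1, 234.6], [0.0, 0.0, 1.0]] -0.05920243875631424 [[-0.988, -0.157, -0.007, 452.991], [-0.067, 0.462, -0.884, 97.347], [0.142, -0.873, -0.467, 1102.073], [0.0, 0.0, 0.0, 1.0]]
[ 511. -243.   21.] 0.8
[ 414. -355.   25.] 0.6
```

View pics/scene0.png

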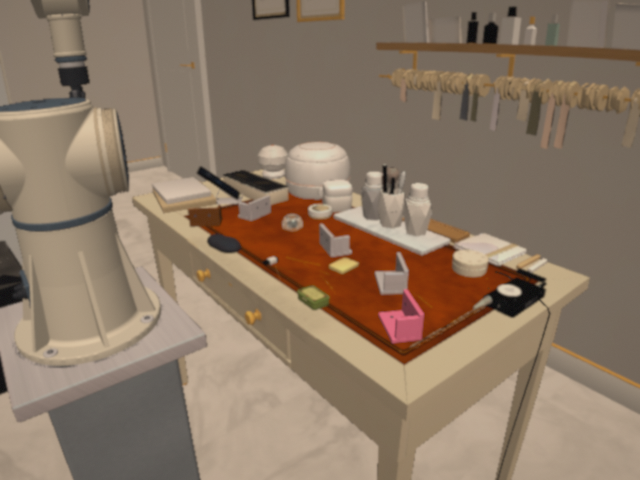

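View pics/side0.png

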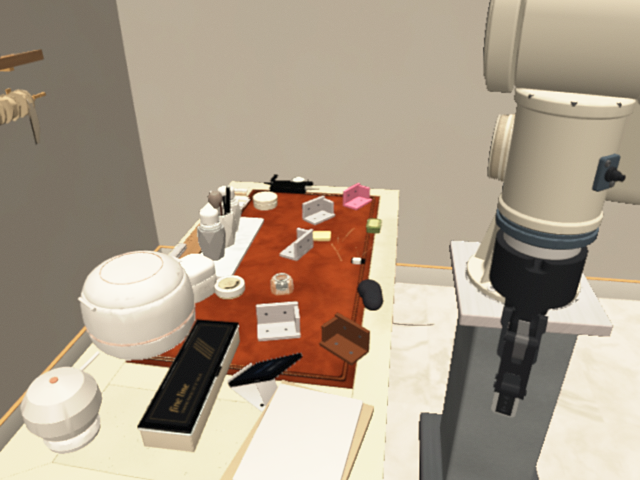

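```bash
cat > h.py <<'E'
import numpy as np,cv2
from rig import get_calibration
from scipy.optimize import minimize
B=[((-40,-25,-25),(40,25,-17)),((-40,-25,-25),(40,-17,25)),((32,-25,-25),(40,19,19))]
def corners(b):
    return np.array([[b[i][0],b[j][1],b[k][2]] for i in(0,1) for j in(0,1) for k in(0,1)],float)
def pose(x,y,yaw,hand):
    X=np.array([np.cos(yaw),np.sin(yaw),0]);U=np.array([0,0,1.])
    R=np.c_[X,np.cross(U,X),U] if hand=='L' else np.c_[X,U,np.cross(X,U)]
    return R,np.array([x,y,25.])
def proj(P,c):
    T=np.array(c["world_to_cam"]);q=P@T[:3,:3].T+T[:3,3];s=q[:,:2]/q[:,2:]
    s=s*(1+c["k1"]*(s**2).sum(1,keepdims=True));K=np.array(c["intrinsics"])
    return s@K[:2,:2].T+K[:2,2]
def ground(uv,c,z=25.):
    K=np.array(c["intrinsics"]);d=(np.array(uv)-K[:2,2])/K[0,0];s=d.copy()
    for _ in range(9): s=d/(1+c["k1"]*(s@s))
    T=np.array(c["world_to_cam"]);r=T[:3,:3].T@np.r_[s,1];o=-T[:3,:3].T@T[:3,3]
    return o+r*(z-o[2])/r[2]
F=4
def sil(p,hand,c,box):
    R,t=pose(*p,hand);x0,y0,w,h=box;m=np.zeros((h*F,w*F),np.uint8)
    for b in B:
        u=(proj(corners(b)@R.T+t,c)-[x0,y0])*F+F/2
        cv2.fillConvexPoly(m,cv2.convexHull(u.astype(np.float32)).round().astype(int),255)
    return cv2.resize(m,(w,h),interpolation=cv2.INTER_AREA)/255.
def greymask(im,box):
    x0,y0,w,h=box;a=cv2.cvtColor(im[y0:y0+h,x0:x0+w],cv2.COLOR_BGR2HSV)
    m=((a[...,1]<75)&(a[...,2]>60)).astype(np.uint8)
    n,l,st,ce=cv2.connectedComponentsWithStats(m)
    d=[st[i,4] if i else 0 for i in range(n)]
    return (l==int(np.argmax(d))).astype(float)
def fit(views,x,y):
    out=[]
    for hand in 'LM':
        f=lambda p:sum(np.abs(sil(p,hand,c,b)-m).sum()/m.sum() for c,b,m in views)
        best=min(((f((x,y,a)),a) for a in np.arange(-np.pi,np.pi,.26)))
        cands=sorted((f((x,y,a)),a) for a in np.arange(-np.pi,np.pi,.26))[:4]
        for _,a in cands:
            S=np.array([[x,y,a],[x+15,y,a],[x,y+15,a],[x,y,a+.2]])
            r=minimize(f,[x,y,a],method="Nelder-Mead",options=dict(initial_simplex=S,maxiter=200))
            out.append((r.fun,hand,r.x))
    return sorted(out,key=lambda o:o[0])
def draw(im,p,hand,c,box,k=6):
    x0,y0,w,h=box;o=cv2.resize(im[y0:y0+h,x0:x0+w],None,fx=k,fy=k,interpolation=cv2.INTER_CUBIC)
    raw=o.copy();R,t=pose(*p,hand)
    for b in B:
        u=((proj(corners(b)@R.T+t,c)-[x0,y0]+.5)*k).astype(int)
        for i in range(8):
            for j in (1,2,4):
                if not i&j: cv2.line(o,tuple(map(int,u[i])),tuple(map(int,u[i|j])),(0,255,0),1)
    return np.hstack([raw,o])
E
cat > m.py <<'E'
from h import *
import sys
W={'A':[('side',(245,292,66,56)),('scene',(228,190,52,36))],'B':[('side',(272,222,50,42)),('scene',(310,218,46,44))],'C':[('side',(294,190,48,36)),('scene',(366,248,48,50))]}
rows=[]
for n,v in W.items():
    V=[]
    for cn,b in v:
        im=cv2.imread(f"pics/{cn}0.png");V.append((get_calibration(cn),b,greymask(im,b)))
    c,b,m=V[0];u=np.argwhere(m>0).mean(0)[::-1]+b[:2];g=ground(u,c,18)
    r=fit(V,g[0],g[1])
    print(n,[int(v[2].sum()) for v in V],[(round(f,3),h,np.round(p,2).tolist()) for f,h,p in r[:5]])
    f,h,p=r[0];t=[]
    for (cn,b),(c,_,_) in zip(v,V): t.append(cv2.resize(draw(cv2.imread(f"pics/{cn}0.png"),p,h,c,b,6),(400,195)))
    rows.append(np.hstack(t))
cv2.imwrite("pics/fit0.png",np.vstack(rows))
E
python3 m.py
```

```text
A [1519, 782] [(np.float64(0.475), 'M', [503.6, 266.68, -2.86]), (np.float64(0.475), 'M', [503.6, 266.73, -2.86]), (np.float64(0.477), 'M', [503.6, 266.96, -2.89]), (np.float64(0.477), 'M', [503.75, 267.3, 3.43]), (np.float64(0.569), 'L', [503.01, 267.4, 0.25])]
B [579, 568] [(np.float64(0.32), 'L', [533.56, -41.26, -1.97]), (np.float64(0.323), 'L', [533.18, -42.33, -1.97]), (np.float64(0.326), 'L', [533.45, -41.22, -1.96]), (np.float64(0.327), 'L', [533.28, -41.64, -1.98]), (np.float64(0.741), 'M', [533.83, -44.86, 1.27])]
C [664, 760] [(np.float64(0.28), 'M', [508.66, -235.53, 4.03]), (np.float64(0.284), 'M', [509.82, -234.54, 4.02]), (np.float64(0.511), 'M', [509.37, -238.3, -2.55]), (np.float64(0.517), 'M', [509.02, -237.3, -2.59]), (np.float64(0.742), 'L', [516.67, -251.43, -0.62])]
```

View pics/fit0.png

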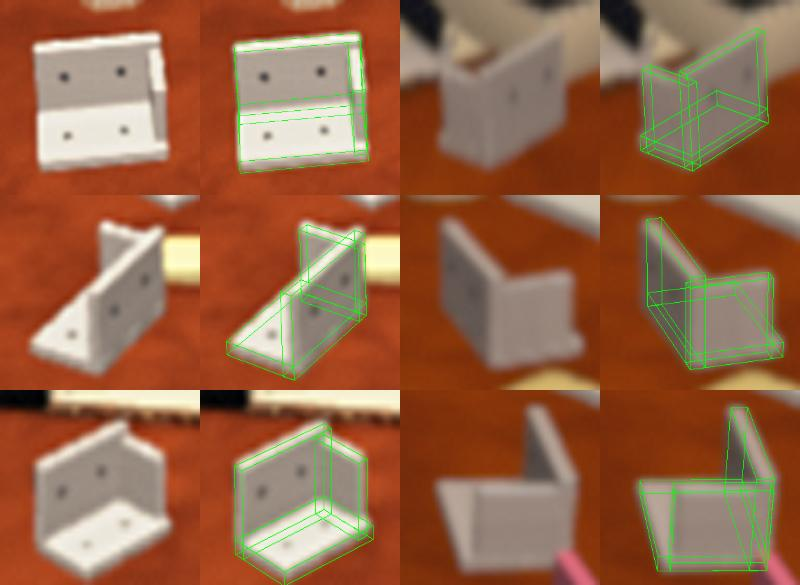

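```bash
python3 - <<'E'
from h import *
S=get_calibration("side");C=get_calibration("scene")
for n,c,uv,z in [("glass",S,(282,286),20),("minibowl",S,(230,287),10),("bowlS",S,(265,200),15),("bowlC",C,(470,263),15),("note",S,(322,237),5),("pinkS",S,(357,197),20),("mouse",S,(370,293),15),("brown",S,(345,338),20),("penholder tray edge",S,(258,225),5),("whitecyl",S,(198,275),40),("blackC",C,(515,292),10)]:
    print(n,ground(uv,c,z).round())
for n,(x,y,a) in dict(A=(503.6,266.7,-2.86),C=(508.7,-235.5,-2.25)).items():
    R,t=pose(x,y,a,'M')
    for s in (5,-55): print(n,(t+R@[-4,0,s])[:2].round(1))
    print("new mid",(t+R@[0,0,-50])[:2].round())
s0=np.array([170.7,600.7]);print()
E
```

```text
glass [525. 142.  20.]
minibowl [640. 148.  10.]
bowlS [ 684. -307.   15.]
bowlC [ 681. -300.   15.]
note [ 480. -118.    5.]
pinkS [ 412. -357.   20.]
mouse [337. 133.  15.]
brown [371. 291.  20.]
penholder tray edge [ 665. -161.    5.]
whitecyl [706. 157.  40.]
blackC [ 652. -421.   10.]
A [506.1 272.6]
A [522.7 215. ]
new mid [517. 219.]
C [ 507.3 -229.2]
C [ 554.  -266.9]
new mid [ 548. -267.]
```

Call:
{"fn": "servo_tool", "kwargs": {"rows": [[0,[0,0,0],[0,0,9.7]],[0,[0,0,0],[0,0,9.7]],[0,[0,0,0],[0,0,9.7]],[0,[0,0,0],[0,0,9.7]],[0,[0,0,0],[0,0,9.7]],[0,[0,0,0],[0,0,9.5]],[0,[0,0,0],[0,0,0]]], "force": 40}}

```text
clock: 1.08
eef_pos: [170.8, 601.1, 197.8]
tcp_rot: [-3.141, 0.0, 1.854]
contact_force: [0.1, 0.1, -0.6]
opening: 0.0
```

Call:
{"fn": "servo_tool", "kwargs": {"rows": [[0,[-51,29,0],[0,0,0]],[0,[-51,29,0],[0,0,0]],[0,[-51,29,0],[0,0,0]],[0,[-51,29,0],[0,0,0]],[0,[-51,29,0],[0,0,0]],[0,[-51,29,0],[0,0,0]],[0,[-51,29,0],[0,0,0]],[0,[-51,29,0],[0,0,0]]]}}

```text
clock: 2.08
eef_pos: [508.3, 272.3, 198.1]
tcp_rot: [3.141, -0.0, 1.857]
contact_force: [0.2, 0.8, 0.6]
opening: 0.003
```

Call:
{"fn": "servo_tool", "kwargs": {"rows": [[0,[0,0,30],[0,0,0]],[0,[0,0,30],[0,0,0]],[0,[0,0,20],[0,0,0]],[0,[0,0,0],[0,0,0]],[0,[0,0,0],[0,0,0]]]}}

```text
clock: 2.7
eef_pos: [507.6, 274.1, 118.8]
tcp_rot: [3.141, -0.0, 1.854]
contact_force: [0.5, -1.0, 0.3]
opening: -0.003
```

Call:
{"fn": "servo_tool", "kwargs": {"rows": [[0,[0,0,30],[0,0,0]],[0,[0,0,30],[0,0,0]],[0,[0,0,20],[0,0,0]],[0,[0,0,7],[0,0,0]],[0,[0,0,0],[0,0,0]]]}}

```text
clock: 3.32
eef_pos: [507.5, 274.1, 31.6]
tcp_rot: [3.141, -0.0, 1.853]
contact_force: [-0.7, -0.3, 0.9]
opening: 0.002
```

Call:
{"fn": "servo_tool", "kwargs": {"rows": [[0,[-8,0,0],[0,0,0]],[0,[-8,0,0],[0,0,0]],[0,[-8,0,0],[0,0,0]],[0,[-8,0,0],[0,0,0]],[0,[-8,0,0],[0,0,0]],[0,[-8,0,0],[0,0,0]],[0,[-7,0,0],[0,0,0]],[0,[-6,0,0],[0,0,0]]]}}

```text
clock: 4.32
eef_pos: [524.1, 214.7, 30.9]
tcp_rot: [-3.142, -0.0, 1.852]
contact_force: [0.4, -0.7, 0.6]
opening: 0.001
```

Call:
{"fn": "servo_tool", "kwargs": {"rows": [[0,[0,0,0],[0,0,0]],[0,[0,0,0],[0,0,0]],[0,[0,0,0],[0,0,0]]]}}

```text
clock: 4.7
eef_pos: [524.0, 215.4, 31.0]
tcp_rot: [3.142, -0.0, 1.853]
contact_force: [-0.6, 0.4, -0.3]
opening: -0.002
```

```bash
python3 - <<'E'
from rig import *
import cv2,numpy as np
a=grab_frame("side")[230:370,190:400];b=grab_frame("scene")[150:270,190:370]
cv2.imwrite("pics/p1.png",np.hstack([cv2.resize(a,(400,300)),cv2.resize(b,(400,300))]))
E
```

```text
(no output)
```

View pics/p1.png

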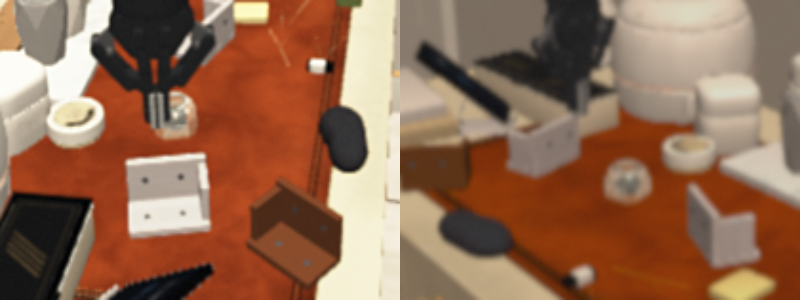

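```bash
python3 - <<'E'
from h import *
for n in("side","scene"):
    c=get_calibration(n);print(n,proj(np.array([[524,215.4,31],[524,215.4,90],[507.5,274,31]]),c).round(1))
E
sed -i 's/{cn}0.png/{cn}1.png/g' m.py
python3 - <<'E'
from rig import *
import cv2
for c in("side","scene"): cv2.imwrite(f"pics/{c}1.png",grab_frame(c))
E
python3 m.py
```

```text
side [[273.7 301.7]
 [272.  276.9]
 [274.6 320.5]]
scene [[270.7 207.4]
 [269.5 186.2]
 [254.  203.2]]
A [1519, 790] [(np.float64(0.477), 'M', [504.2, 267.52, 3.4]), (np.float64(0.478), 'M', [504.2, 267.54, -2.88]), (np.float64(0.479), 'M', [504.09, 266.53, -2.89]), (np.float64(0.48), 'M', [503.95, 267.69, -2.89]), (np.float64(0.569), 'L', [503.12, 267.73, 0.25])]
B [455, 563] [(np.float64(0.665), 'L', [532.97, -42.83, -1.96]), (np.float64(0.666), 'L', [533.77, -42.72, -1.93]), (np.float64(0.674), 'L', [533.16, -41.75, -1.98]), (np.float64(0.678), 'L', [533.29, -41.34, -1.99]), (np.float64(1.106), 'M', [532.82, -52.61, 1.41])]
C [666, 759] [(np.float64(0.282), 'M', [508.27, -236.24, -2.26]), (np.float64(0.283), 'M', [508.53, -236.47, 4.02]), (np.float64(0.285), 'M', [507.5, -236.76, 4.03]), (np.float64(0.512), 'M', [509.16, -238.08, -2.56]), (np.float64(0.741), 'L', [516.16, -251.96, -0.62])]
```

```bash
python3 - <<'E'
import cv2,numpy as np
a=cv2.imread("pics/side1.png")[255:345,230:330];b=cv2.imread("pics/scene1.png")[150:240,220:320]
cv2.imwrite("pics/z1.png",np.hstack([cv2.resize(x,(400,360),interpolation=cv2.INTER_CUBIC) for x in(a,b)]))
E
```

```text
(no output)
```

View pics/z1.png

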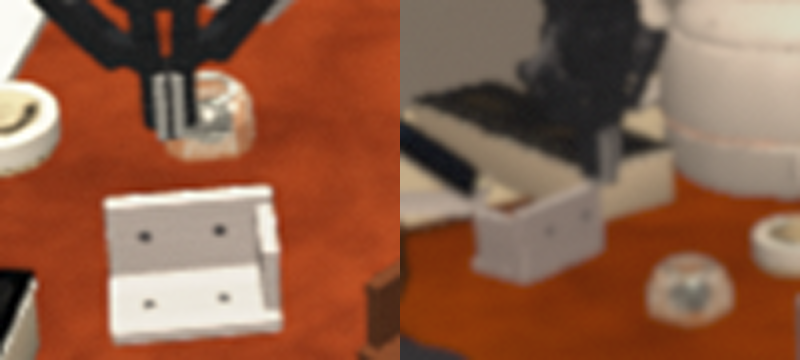

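```bash
python3 - <<'E'
from h import *
from scipy.optimize import least_squares
S,C=get_calibration("side"),get_calibration("scene")
f=lambda p:np.r_[proj(p[None],S)[0]-[272.5,289],proj(p[None],C)[0]-[271.2,194.8]]
r=least_squares(f,[524,215,50.]);print(r.x.round(1),r.fun.round(1))
E
```

```text
[525.6 216.3  63.5] [-0.6 -0.6 -0.8  0.8]
```

Call:
{"fn": "servo_tool", "kwargs": {"rows": [[0,[30,0,0],[0,0,0]],[0,[29,0,0],[0,0,0]],[0,[0,0,0],[0,0,0]],[0,[0,0,8],[0,0,0]],[0,[0,0,7],[0,0,0]],[0,[0,0,0],[0,0,0]]]}}

```text
clock: 5.65
eef_pos: [507.1, 270.9, 15.0]
tcp_rot: [-3.14, 0.0, 1.852]
contact_force: [0.7, 0.1, 0.2]
opening: -0.005
```

```bash
python3 - <<'E'
from rig import *
import cv2,numpy as np
a=grab_frame("side");b=grab_frame("scene")
a=a[255:345,230:330];b=b[150:240,220:320]
cv2.imwrite("pics/z2.png",np.hstack([cv2.resize(x,(400,360),interpolation=cv2.INTER_CUBIC) for x in(a,b)]))
E
```

```text
(no output)
```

View pics/z2.png

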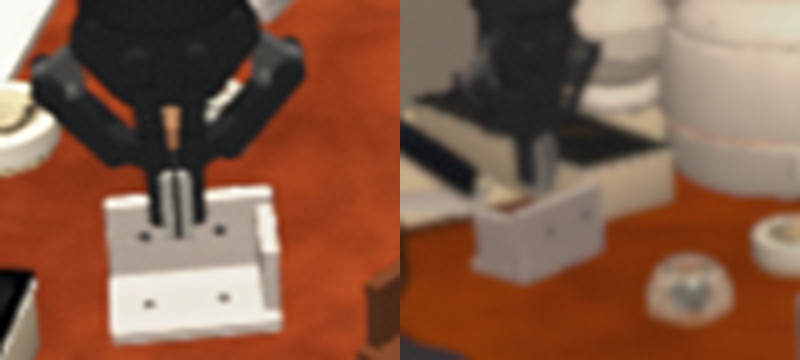

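Call:
{"fn": "servo_tool", "kwargs": {"rows": [[0,[0,0,5],[0,0,0]],[0,[0,0,5],[0,0,0]],[0,[0,0,3],[0,0,0]],[0,[0,0,0],[0,0,0]]]}}

```text
clock: 6.25
eef_pos: [507.4, 271.8, 2.6]
tcp_rot: [-3.141, 0.0, 1.853]
contact_force: [-0.3, 0.4, 0.0]
opening: -0.001
```

Call:
{"fn": "servo_tool", "kwargs": {"rows": [[0,[-6,0,0],[0,0,0]],[0,[-6,0,0],[0,0,0]],[0,[-6,0,0],[0,0,0]],[0,[-6,0,0],[0,0,0]]]}}

```text
clock: 6.75
eef_pos: [514.5, 248.3, 3.1]
tcp_rot: [3.141, -0.0, 1.852]
contact_force: [0.2, -0.2, -0.1]
opening: 0.001
```

Call:
{"fn": "servo_tool", "kwargs": {"rows": [[0,[-8,0,0],[0,0,0]],[0,[-8,0,0],[0,0,0]],[0,[-8,0,0],[0,0,0]],[0,[-7,0,0],[0,0,0]],[0,[-5,0,0],[0,0,0]],[0,[0,0,0],[0,0,0]],[0,[0,0,0],[0,0,0]]]}}

```text
clock: 7.62
eef_pos: [524.3, 214.4, 3.0]
tcp_rot: [3.142, -0.0, 1.853]
contact_force: [0.2, 0.4, -0.5]
opening: -0.002
```

```bash
python3 - <<'E'
from rig import *
import cv2,numpy as np
a=grab_frame("side");b=grab_frame("scene")
a=a[255:345,230:330];b=b[150:240,220:320]
cv2.imwrite("pics/z3.png",np.hstack([cv2.resize(x,(400,360),interpolation=cv2.INTER_CUBIC) for x in(a,b)]))
E
```

```text
(no output)
```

View pics/z3.png

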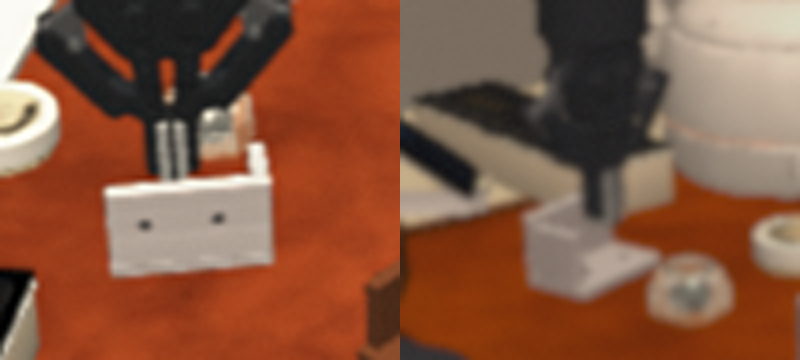

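Call:
{"fn": "servo_tool", "kwargs": {"rows": [[0,[0,0,-25],[0,0,0]],[0,[0,0,-45],[0,0,0]],[0,[0,0,-60],[0,0,0]],[0,[0,0,-20],[0,0,-8.7]],[0,[0,0,0],[0,0,-8.7]],[0,[0,0,0],[0,0,-8.7]],[0,[0,0,0],[0,0,-8.6]],[0,[0,0,0],[0,0,0]]]}}

```text
clock: 8.72
eef_pos: [524.2, 214.4, 153.0]
tcp_rot: [-3.142, -0.0, 2.457]
contact_force: [0.6, -1.3, -0.3]
opening: 0.003
```

Call:
{"fn": "servo_tool", "kwargs": {"rows": [[0,[-33,-44,0],[0,0,0]],[0,[-33,-44,0],[0,0,0]],[0,[-33,-44,0],[0,0,0]],[0,[-33,-44,0],[0,0,0]],[0,[-33,-44,0],[0,0,0]],[0,[-33,-45,0],[0,0,0]],[0,[-34,-45,0],[0,0,0]],[0,[-34,-45,0],[0,0,0]]]}}

```text
clock: 9.72
eef_pos: [506.2, -230.8, 153.1]
tcp_rot: [3.141, 0.0, 2.454]
contact_force: [0.8, 1.4, -0.0]
opening: -0.003
```

Call:
{"fn": "servo_tool", "kwargs": {"rows": [[0,[0,0,0],[0,0,0]],[0,[0,0,30],[0,0,0]],[0,[0,0,30],[0,0,0]],[0,[0,0,0],[0,0,0]]]}}

```text
clock: 10.22
eef_pos: [504.7, -227.4, 91.1]
tcp_rot: [-3.141, -0.005, 2.456]
contact_force: [0.2, 0.2, -0.3]
opening: 0.002
```

Call:
{"fn": "servo_tool", "kwargs": {"rows": [[0,[0,0,30],[0,0,0]],[0,[0,0,30],[0,0,0]],[0,[0,0,18],[0,0,0]],[0,[0,0,10],[0,0,0]],[0,[0,0,0],[0,0,0]]]}}

```text
clock: 10.85
eef_pos: [506.5, -228.9, 5.1]
tcp_rot: [-3.142, -0.0, 2.458]
contact_force: [-1.0, -0.3, -0.2]
opening: 0.006
```

Call:
{"fn": "servo_tool", "kwargs": {"rows": [[0,[-8,0,0],[0,0,0]],[0,[-8,0,0],[0,0,0]],[0,[-8,0,0],[0,0,0]],[0,[-8,0,0],[0,0,0]],[0,[-8,0,0],[0,0,0]],[0,[-8,0,0],[0,0,0]],[0,[-8,0,0],[0,0,0]],[0,[-7,0,0],[0,0,0]]]}}

```text
clock: 11.85
eef_pos: [555.7, -269.2, 5.0]
tcp_rot: [3.142, 0.0, 2.458]
contact_force: [0.5, -0.5, -0.4]
opening: -0.001
```

Call:
{"fn": "servo_tool", "kwargs": {"rows": [[0,[0,0,0],[0,0,0]],[0,[0,0,0],[0,0,0]],[0,[0,0,-25],[0,0,0]],[0,[0,0,-45],[0,0,0]],[0,[0,0,-60],[0,0,0]],[0,[50,0,-60],[0,0,0]],[0,[60,0,0],[0,0,0]],[0,[60,0,0],[0,0,0]]]}}

```text
clock: 12.85
eef_pos: [429.8, -166.7, 183.5]
tcp_rot: [3.141, 0.001, 2.458]
contact_force: [0.8, 0.0, 0.3]
opening: 0.0
```

```bash
cat > f.py <<'E'
from rig import *
from h import *
ims={}
for c in("side","scene"): ims[c]=grab_frame(c);cv2.imwrite(f"pics/{c}2.png",ims[c])
g={'A':(517,219),'B':(533.5,-41.5),'C':(548,-267)};rows=[]
for n,(x,y) in g.items():
    V=[];t=[];bb=[]
    for c in("side","scene"):
        K=get_calibration(c);u=proj(np.array([[x,y,22.]]),K)[0].astype(int)
        w=32 if n=='A' else 26
        b=(u[0]-w,u[1]-w,2*w,2*w);V.append((K,b,greymask(ims[c],b)));bb.append((c,b,K))
    r=fit(V,x,y);print(n,[(round(f,3),h,np.round(p,2).tolist()) for f,h,p in r[:1]+[q for q in r if q[1]!=r[0][1]][:1]])
    for c,b,K in bb: t.append(cv2.resize(draw(ims[c],r[0][2],r[0][1],K,b,6),(400,200)))
    rows.append(np.hstack(t))
cv2.imwrite("pics/fit2.png",np.vstack(rows))
E
python3 f.py
```

```text
A [(np.float64(0.618), 'L', [518.68, 216.98, -2.83]), (np.float64(0.801), 'M', [519.05, 217.28, 0.33])]
B [(np.float64(0.327), 'L', [533.75, -41.54, -1.98]), (np.float64(0.75), 'M', [534.12, -45.0, 1.27])]
C [(np.float64(0.336), 'L', [552.37, -265.52, -2.26]), (np.float64(0.78), 'M', [552.39, -270.95, 1.03])]
```

View pics/fit2.png

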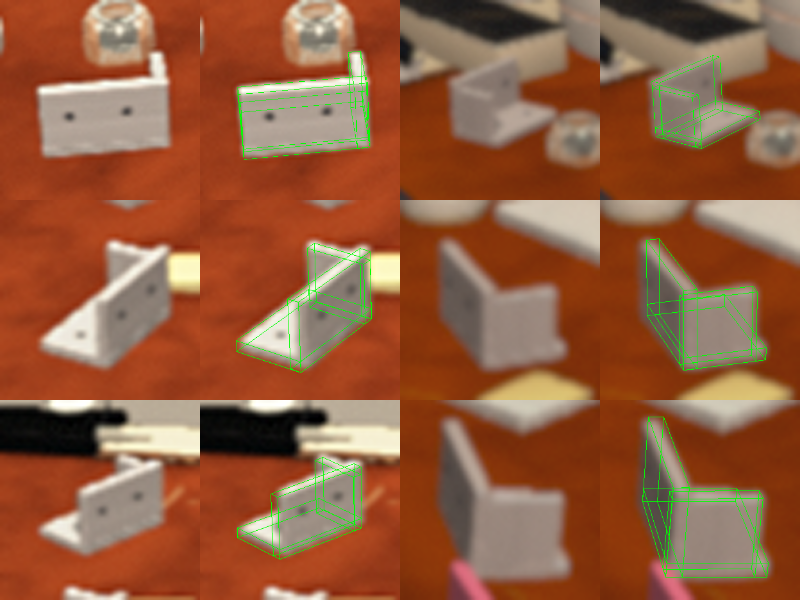

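All three stops stand flat and fit as left-hand. B has not moved, and the arm is clear of everything.

Call:
{"fn": "servo_tool", "kwargs": {"rows": [[0,[0,0,0],[0,0,0]],[0,[0,0,0],[0,0,0]],[0,[0,0,0],[0,0,0]]]}}

```text
clock: 13.32
eef_pos: [431.9, -168.3, 182.9]
tcp_rot: [-3.142, 0.0, 2.458]
contact_force: [-0.1, 0.2, -0.1]
opening: -0.001
```

```bash
python3 -c "
from rig import *
print(sign_off(),sense()['clock'])"
```

```text
the job is handed in; nothing more can be done
the job is handed in; nothing more can be done
```

I rolled the two mirrored stops onto their other flange by pushing their upright flanges from the open side with the closed fingers. I then handed the job in at about 13.3 s. I left the stop that was already left-hand, the pink and brown look-alikes and everything else alone.

**Final check:** my last fit to both camera views showed all three stops left-hand and flat on the desk.

| Stop | Started at (x, y, mm) | Ended at (x, y, mm) | Moved |
|---|---|---|---|
| Near the glass ball | 504, 267 | 519, 217 | about 52 mm |
| Near the pink look-alike | 509, -235 | 552, -266 | about 53 mm |
| Already left-hand | 534, -41 | 534, -42 | within measuring error (under 1 mm) |

- **First push missed:** the visible fingertips were about 32 mm higher than the reported tool position, so they passed over the stop without touching it. I measured the offset from both cameras and worked that much lower, and both rolls then succeeded.
- **Weaker fit:** the stop near the glass ball fitted less well than the others (mismatch 0.62, against 0.33 and 0.34). I put this down to clutter behind it; its outline still lay on the stop in both views.

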